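# Seat two proud vial stoppers under a fixed press pin on an x-y slide stage

### The job

Two of the five vial stoppers in the round puck on the slide stage still stand proud. Slide the carrier by its post until one of them, and afterwards the other, is centred under the fixed press pin, each time pushing the plunger down until that stopper is fully home, then let go with the plunger back up. Do not push stoppers with the gripper itself or press the pin down on the three that are already home, and leave the vial, the dish and the forceps beside the stage where they are.

Things in the scene. Friction and masses are not known exactly. Their poses are not given: they have to be found in the camera images.
- stage: Fixed slide stage: grey base plate 150 mm wide (y), from 160 mm in front of the origin to 75 mm behind it (x). Origin: on the desk straight below the press pin; x away from the robot at yaw 0 (yaw within 0.3 rad), z up. A 22 mm column stands 95 mm to +y; from its top an arm 32 mm wide (z 109 to 125 mm above the desk) reaches over the origin and guides the plunger.
- saddle (a joint): lower slide, m: carrier position along the stage's x, -0.032 to 0.032. With both slides at 0 the puck's centre is under the pin. Each slide has about 2.5 N of friction and stays where it is left.
- carrier (a joint): upper slide, m: position of the carrier along the stage's y, from -0.032 to 0.032.
- post_top (a point): Centre of the top of the black round post, 20 mm in diameter, that moves the carrier in x and y; 115 mm in front (stage -x) of the puck's centre. Top 113 mm above the desk; it stands on a tongue whose upper face is at 50 mm (26 mm wide collar up to 57 mm). Grip it from above with the TCP about 90 mm above the desk and move it level. Carrier and puck follow without turning.
- stopper_a: Proud stopper: dark rubber, round head 16 mm in diameter, 4 mm thick, on a 10 mm stem. Origin: centre of its top, now 91 to 94 mm above the desk. It slides straight down to home (head on its vial's rim, top at 82 mm) with about 6 N and stays where pushed. All five stoppers are 25 mm from the centre of a grey puck, 82 mm in diameter, clamped on the carrier at any angle; puck top at 72 mm.
- stopper_b: The other proud stopper, the same in all respects, 48 mm from the first. Origin: centre of the head's top.
- seated_1: Stopper of the same shape that is already home; it lies between the two proud ones. Origin: centre of its top, 82 mm above the desk. It cannot move in the puck.
- seated_2: Another stopper already home. Origin: centre of its top.
- seated_3: Another stopper already home. Origin: centre of its top.
- pin_tip (a point): Lower end of the press pin, a 5 mm steel rod that points straight down; on the plunger's axis, 100 mm above the desk when the plunger is up.
- button_top (a point): Centre of the top of the plunger's black button, 28 mm in diameter and 10 mm thick, on the same upright axis as the pin; 158 mm above the desk when up. Push it straight down with the shut fingertips.
- plunger (a joint): plunger depth, m: 0 up, 0.020 at its stop; pin and button move together. Its spring takes 2 N at the start and 4.5 N at the stop and returns it; with a stopper under the pin about 11 N. The stopper is met at a depth of 0.006 to 0.009 and is home at 0.018.
- amber_vial: bystander: capped amber glass vial, 28 mm in diameter, 64 mm high, standing right of the stage; origin at the centre of its underside
- petri_0: bystander: round dish, 60 mm in diameter, 15 mm high, lying right of the stage; origin at the centre of its underside
- forceps: bystander: forceps, 122 mm long (its y), 12 mm wide, 9 mm high, lying left of the stage; origin at the centre of its underside

How it is judged:
On the way, in this order (a step that is already met when the one before it is completed fails the run):
1. one proud stopper is pushed home (height (world z) of any of stopper_a, stopper_b below 0.0835 m), for 0.1 s.
2. the other proud stopper is home too (height (world z) of each of stopper_a, stopper_b below 0.0835 m), for 0.1 s.
At the end, for the whole second after the job is handed in: both stoppers are home (top less than 83.5 mm above the desk, that is within 1.5 mm of home) and the plunger is back up (less than 3 mm down); the carrier may stand anywhere (all of step 2 and value of joint plunger below 0.003 m); the robot touches nothing.
It fails at once if the pin is pressed down on the edge of a stopper: more than 5.5 mm off its centre (value of joint plunger above 0.009 m and horizontal distance between pin_tip and stopper_a between 0.0055 and 0.0105 m).
It fails at once if the pin is pressed down on the edge of a stopper: more than 5.5 mm off its centre (value of joint plunger above 0.009 m and horizontal distance between pin_tip and stopper_b between 0.0055 and 0.0105 m).
It fails at once if the pin is pressed down onto a stopper that was already home (value of joint plunger above 0.012 m and (horizontal distance between pin_tip and seated_1 below 0.0105 m or horizontal distance between pin_tip and seated_2 below 0.0105 m or horizontal distance between pin_tip and seated_3 below 0.0105 m)).
It fails at once if the robot itself pushes on a stopper (contact force between any of the fingers, the arm and stopper_a above 1.5 N or contact force between any of the fingers, the arm and stopper_b above 1.5 N or contact force between any of the fingers, the arm and seated_1 above 1.5 N or contact force between any of the fingers, the arm and seated_2 above 1.5 N or contact force between any of the fingers, the arm and seated_3 above 1.5 N).
It fails at once if the vial, the dish or the forceps is moved by more than 30 mm, or the vial is tipped (distance of any of amber_vial, petri_0, forceps from where it was at the start of the episode above 0.03 m or angle between amber_vial's own z axis and vertical above 0.5 rad).
It also fails if it takes over 69 s, if anything falls off the work surface, if the arm or the gripper's body presses on something with over 40 N, if the wrist force passes 120 N, or if a joint passes its speed limit or range.

### The arm

A 7-joint arm with a two-finger parallel gripper is mounted at the origin on a cart in front of the work surface, level with it; the furniture and walls round the work are solid. World frame = base frame: x ahead of the robot, y to its left, z up, the work surface at z = 0. Lengths are in m, angles in rad, forces in N, time in s.
With the tool pointing down it reaches from about 0.425 to 0.875 m from the base axis. Payload 8.4 kg.
Tool frame: the origin (TCP) lies between the finger pads, 19 mm behind the fingertips; this is the grasp point; z points along the fingers, y is the line along which they close (so a half turn about z gives the same grasp; the last joint's range is limited). The gripper opens to 87 mm and grips with 3 to 60 N. Pads are 19 mm wide; open, the fingers measure 117 mm over their backs; the gripper's body (75 mm by 190 mm) begins 51 mm behind the grasp point.
Start: joints at [1.18, 0.333, 0.04, 1.465, -0.013, 1.343, -0.059], TCP at [0.187, -0.623, 0.241] pointing down, gripper open.
Joint ranges: [-2.58, 2.58], [-0.38, 2.09], [-1.3, 1.39], [0.25, 2.4], [-1.5, 4.64], [0.08, 2.09], [-2.65, 2.65]. Speed limits (rad/s): [2.22, 2.22, 2.79, 2.79, 3.14, 3.14, 3.14].

### API

Orientations are given as a 3x3 rotation matrix whose columns are the frame's x, y, z axes.
In Python, from workcell import arm, grab_frame, get_calibration gives the robot as it stands.
- The arm moves only by the tool play_rows, never from a script. Its argument "targets" is a list of rows, each a list of 6 numbers: the shift along the tool's x, y, z normalised to -1 to 1, where 1 is 15 cm, then the turn, a rotation vector about the tool's x, y, z normalised to -1 to 1, where 1 is 60 degrees. In form: [[tx, ty, tz, wx, wy, wz], ...]. A call has 1 to 12 rows; each row is the pose to reach, as a shift and turn from the pose commanded when the call began, along the tool's axes at that moment; what a row does not reach only later rows make up. A row lasts 1/10 s, in which the tool goes at most 50 mm and 8.59 degrees, less where a joint would pass 70% of its speed; a pose out of reach is approached as far as the arm can. A call with a number of a shift or a turn outside -1 to 1 is refused whole. A call with a gripper value outside its range is refused whole. "gripper" is the opening, from -1 (shut) to 1 (fully open), set as the call begins (left out, the last holds). The fingers move at their own pace and stop on an object; "force" is the grip in N (left out, the last holds). Time passes only in rows, so rows that repeat a pose let the fingers close. It gives the time, the measured TCP pose, the force, the opening and the grip force at its end, in the units of the state.
- arm.get_obs(): the state, without advancing time (a new reading comes with each control period).
- grab_frame(name): name is "scene" or "top" or "wrist"; returns the picture (420x560x3 uint8, red, green, blue); there is no depth.
- get_calibration(name): a dict with "intrinsics" (3x3 intrinsics, pixels), "k1" (the pictures are not rectified: a ray, as slopes to the right and down, at radius r is drawn at 1 + k1 r^2 times it, then the intrinsics apply), "cam_to_world" (4x4, takes a point from camera to world coordinates). Camera axes: x right, y down, z forward; pixel columns grow to the right and rows downward; lengths in m; the calibration is good to about 2 mm. A picture is of the moment at which its call begins: read the wrist's pose just before it. get_calibration takes no time and is no camera call; for the wrist camera it gives the pose at the moment of the call.
- arm.sign_off(): hands the job in; it is judged then, once.
The state is a dict: "t": time; "joint_pos": joint angles; "qd": joint speeds; "joint_efforts": joint torques, N m; "tool_pos": TCP position; "tcp_rot": TCP orientation; "wrist_force": force on the tool from outside, world axes, zero at the start; "moment": the same for the moment, N m; "gripper_width": finger opening in m; "finger_force": force on a finger pad.
Only numpy, scipy, OpenCV 4.12 (cv2) and the standard library are available. Lean on these libraries where they do the work, as an engineer would, in place of code of your own. Each camera call takes 0.05 s, during which the arm holds its last target. There are 200 camera calls.

## Working session

There is one attempt and no reset: what is moved stays moved. The work goes in short steps, Python scripts to look and compute and a tool call to move; the robot and the scene stay as the last step left them, time stands still between calls to the robot, and variables do not carry over. Pictures are saved under pics/ and viewed, at most 10 in all, crops included, and the job is handed in when it is done.

Besides the shell and the picture viewer there is one more tool, called as a command line: name --pt "numbers of a row" for each row, then --argument value for the rest. play_rows: Moves the arm, as the interface text tells. Scaled input: -1 to 1 covers 15 cm each way for a shift and 60 degrees each way for a turn. Its arguments: {"type":"object","properties":{"targets":{"type":"array","items":{"type":"array","items":{"type":"number"}}},"gripper":{"type":"number"},"force":{"type":"number"}},"required":["targets"]}

```bash
mkdir -p pics
cat > h.py <<'E'
import numpy as np, cv2
from workcell import arm, grab_frame, get_calibration
def save(n,f): cv2.imwrite(f,cv2.cvtColor(n,cv2.COLOR_RGB2BGR))
def ray(c,uv):
    K=np.array(c["intrinsics"]);T=np.array(c["cam_to_world"])
    p=cv2.undistortPoints(np.array([[uv]],float),K,np.array([c["k1"],0,0,0.]))[0,0]
    return T[:3,3],T[:3,:3]@np.array([p[0],p[1],1.])
def atz(c,uv,z):
    o,d=ray(c,uv);return o+d*(z-o[2])/d[2]
def proj(c,P):
    K=np.array(c["intrinsics"]);T=np.linalg.inv(np.array(c["cam_to_world"]))
    P=np.atleast_2d(P)@T[:3,:3].T+T[:3,3]
    return cv2.projectPoints(P,np.zeros(3),np.zeros(3),K,np.array([c["k1"],0,0,0.]))[0][:,0]
E
python3 - <<'E'
from h import *
for n in("scene","top"):
    f=grab_frame(n);save(f,f"pics/{n}0.png");c=get_calibration(n);print(n,np.round(c["cam_to_world"],3).tolist(),np.round(c["intrinsics"],1).tolist(),c["k1"])
o=arm.get_obs();print(o["t"],o["tool_pos"],np.round(o["tcp_rot"],3).tolist())
E
```

```text
scene [[0.858, -0.385, 0.339, 0.254], [-0.513, -0.661, 0.548, -0.478], [0.013, -0.645, -0.764, 0.775], [0.0, 0.0, 0.0, 1.0]] [[428.8, 0.0, 279.4], [0.0, 428.8, 216.2], [0.0, 0.0, 1.0]] -0.10121235247999046
top [[-0.029, -0.988, 0.154, 0.395], [-0.999, 0.025, -0.022, -0.006], [0.018, -0.154, -0.988, 0.961], [0.0, 0.0, 0.0, 1.0]] [[464.3, 0.0, 286.1], [0.0, 464.3, 211.7], [0.0, 0.0, 1.0]] -0.11347813155896894
0.1 [ 0.18687391 -0.62216427  0.24046195] [[0.958, 0.288, -0.001], [0.288, -0.958, 0.001], [-0.0, -0.001, -1.0]]
```

View pics/scene0.png

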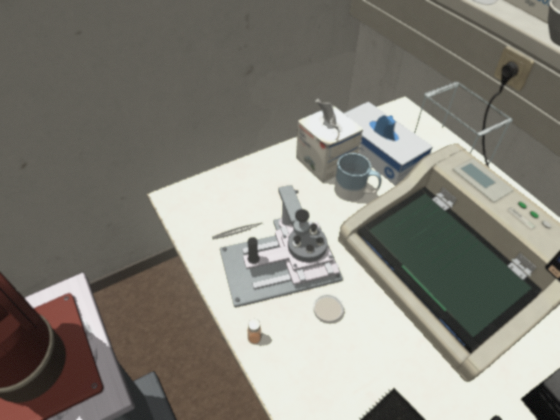

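View pics/top0.png

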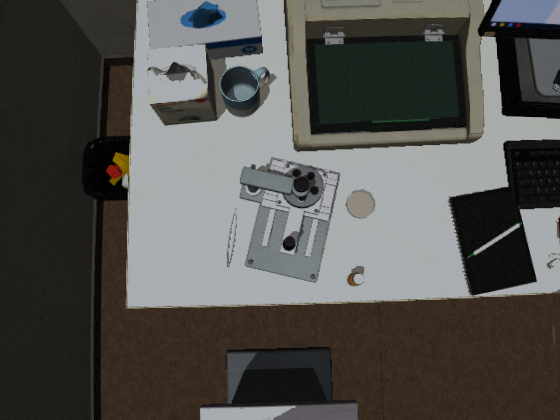

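The scene and top pictures show the stage (top view, columns 240-340, rows 157-282), with the button near (302,185) and the post near (290,243). The vial is at (356,278), the dish at (360,204) and the forceps at (233,238). I'll zoom in on both.

Run:
```python
import cv2,numpy as np
a=cv2.imread("pics/top0.png")[150:290,235:345];b=cv2.imread("pics/scene0.png")[180:310,210:345]
a=cv2.resize(a,(396*1,504),interpolation=cv2.INTER_CUBIC);b=cv2.resize(b,(400,385),interpolation=cv2.INTER_CUBIC)
b=cv2.copyMakeBorder(b,0,504-385,0,0,cv2.BORDER_CONSTANT)
cv2.imwrite("pics/z0.png",np.hstack([a,b]))
```

```text
(no output)
```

View pics/z0.png

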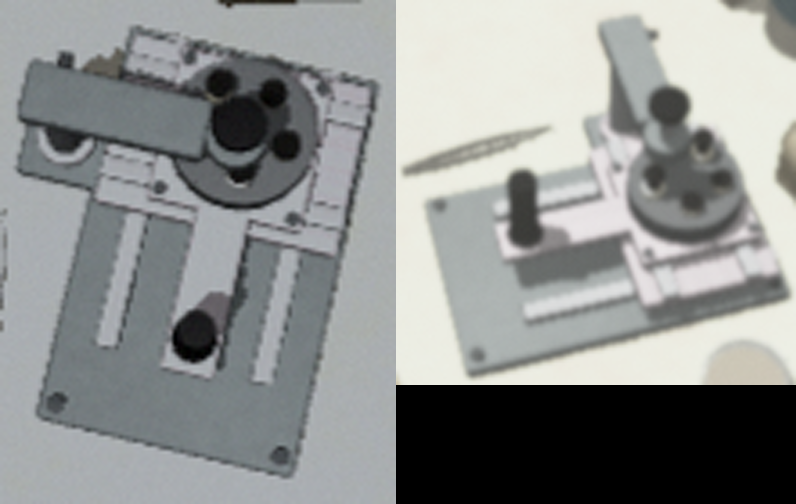

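Left (top view): button (240,123), post (195,334), and stoppers at (222,84), (273,95), (286,145) and (240,175). Right (scene view): heads at (655,178), (702,142), (722,178) and (692,202). Next I'll measure the stage pose.

```bash
cat >> h.py <<'E'
T=lambda u,v:(235+(u+.5)/3.6-.5,150+(v+.5)/3.6-.5)
S=lambda u,v:(210+(u-396+.5)/2.963-.5,180+(v+.5)/2.963-.5)
E
python3 - <<'E'
from h import *
t=get_calibration("top");s=get_calibration("scene")
for n,p in dict(NL=(37,415),NR=(292,476),FR=(378,82)).items(): print(n,atz(t,T(*p),.008).round(4))
for n,p in dict(NL=(427,200),NR=(470,376),FR=(790,296)).items(): print("s",n,atz(s,S(*p),.008).round(4))
print("button",atz(t,T(240,123),.158).round(4),atz(s,S(669,105),.158).round(4))
print("post",atz(t,T(195,333),.113).round(4),atz(s,S(522,180),.113).round(4))
for p in [(222,84),(273,95),(286,145),(240,177)]: print("T",atz(t,T(*p),.082).round(4),atz(t,T(*p),.0925).round(4))
for p in [(655,176),(702,139),(722,178),(692,202)]: print("S",atz(s,S(*p),.082).round(4),atz(s,S(*p),.0925).round(4))
E
```

```text
NL [0.4352 0.0595 0.008 ]
NR [ 0.3968 -0.084   0.008 ]
FR [ 0.6241 -0.1434  0.008 ]
s NL [0.436  0.0611 0.008 ]
s NR [ 0.3968 -0.0854  0.008 ]
s FR [ 0.6202 -0.1437  0.008 ]
button [ 0.5688 -0.0527  0.158 ] [ 0.5661 -0.0546  0.158 ]
post [ 0.4701 -0.0287  0.113 ] [ 0.4715 -0.0293  0.113 ]
T [ 0.6071 -0.0481  0.082 ] [ 0.6046 -0.0476  0.0925]
T [ 0.6004 -0.0755  0.082 ] [ 0.5979 -0.0746  0.0925]
T [ 0.5727 -0.0814  0.082 ] [ 0.5705 -0.0805  0.0925]
T [ 0.5558 -0.0561  0.082 ] [ 0.5539 -0.0555  0.0925]
S [ 0.5618 -0.0511  0.082 ] [ 0.5571 -0.0576  0.0925]
S [ 0.6076 -0.0404  0.082 ] [ 0.6023 -0.047   0.0925]
S [ 0.6005 -0.0758  0.082 ] [ 0.5952 -0.0819  0.0925]
S [ 0.5716 -0.0823  0.082 ] [ 0.5668 -0.0883  0.0925]
```

Both cameras agree. Stage yaw is about -0.26 and the pin is near (0.569,-0.053). The proud stoppers are at about (0.604,-0.047) and (0.556,-0.056), which are 49 mm apart as they should be. I'll move over towards the post.

play_rows --pt "1 -1 0 0 0 0" --pt "1 -1 0 0 0 0" --pt "1 -1 0 0 0 0" --pt "1 -1 0 0 0 0" --pt "1 -1 0 0 0 0" --gripper 0

```text
t: 0.6
tool_pos: [0.2908, -0.4307, 0.2413]
tcp_rot: [[0.956, 0.294, 0.001], [0.294, -0.956, 0.001], [0.001, -0.001, -1.0]]
wrist_force: [-0.1, 0.2, -0.1]
gripper_width: 0.0551
finger_force: 0.0
```

play_rows --pt "1 -1 0 0 0 0" --pt "1 -1 0 0 0 0" --pt "1 -1 0 0 0 0" --pt "1 -1 0 0 0 0" --pt "1 -1 0 0 0 0"

```text
t: 1.1
tool_pos: [0.3904, -0.2441, 0.2414]
tcp_rot: [[0.956, 0.294, 0.001], [0.294, -0.956, 0.001], [0.001, -0.001, -1.0]]
wrist_force: [0.4, 0.3, -0.0]
gripper_width: 0.0434
finger_force: 0.0
```

play_rows --pt "0.8 -0.8 0 0 0 0.1" --pt "0.8 -0.8 0 0 0 0.25" --pt "0.8 -0.8 0 0 0 0.4" --pt "0.8 -0.8 0 0 0 0.53" --pt "0.8 -0.8 0 0 0 0.53" --pt "0.8 -0.8 0 0 0 0.53"

```text
t: 1.7
tool_pos: [0.4686, -0.0993, 0.241]
tcp_rot: [[0.966, -0.26, -0.0], [-0.26, -0.966, 0.0], [-0.001, -0.0, -1.0]]
wrist_force: [-1.1, -0.5, -0.5]
gripper_width: 0.0433
finger_force: 0.0
```

```bash
cat >> h.py <<'E'
def to(w,yaw=None):
    "tool-axis normalised shift (and turn about z) to world point w"
    o=arm.get_obs();R=np.array(o["tcp_rot"]);d=R.T@(np.array(w)-o["tool_pos"])/.15
    x=R[:,0];a=np.arctan2(x[1],x[0]);r=d.round(3).tolist()
    if yaw is not None:r.append(round(-(yaw-a)/np.radians(60),3))
    return r
E
python3 - <<'E'
from h import *
o=arm.get_obs();print(o["t"],o["tool_pos"].round(4),o["joint_pos"],np.round(o["tcp_rot"],3).tolist())
f=grab_frame("wrist");save(f,"pics/w1.png");print(np.round(get_calibration("wrist")["cam_to_world"],3).tolist())
print(to([.4708,-.029,.2],-.26))
E
```

```text
1.7 [ 0.4686 -0.0993  0.241 ] [ 0.60700007  0.01024422 -0.48907733  1.84346644  0.0048173   1.28958792
 -1.71674675] [[0.966, -0.26, -0.0], [-0.26, -0.966, 0.0], [-0.001, -0.0, -1.0]]
[[-0.26, -0.922, -0.287, 0.548], [-0.966, 0.248, 0.077, -0.122], [0.0, 0.297, -0.955, 0.384], [0.0, 0.0, 0.0, 1.0]]
[-0.106, -0.463, 0.273, np.float64(-0.002)]
```

View pics/w1.png

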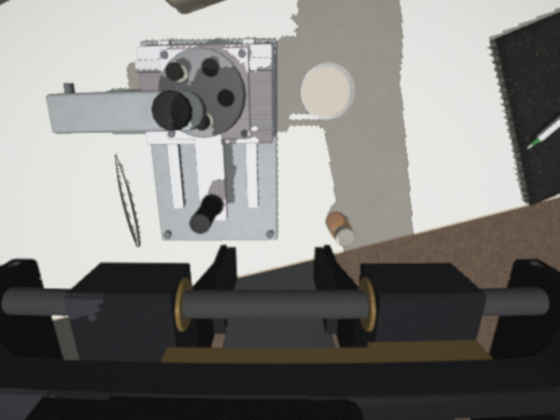

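The wrist view shows the button (172,110), the post (207,210), and proud heads near (177,71) and (203,121). Yaw is already aligned, so I'll grip the post now.

play_rows --pt "-0.106 -0.463 0.1 0 0 0" --pt "-0.106 -0.463 0.3 0 0 0" --pt "-0.106 -0.463 0.6 0 0 0" --pt "-0.106 -0.463 0.8 0 0 0" --pt "-0.106 -0.463 1.0 0 0 0" --pt "-0.106 -0.463 1.0 0 0 0" --gripper 0.3

```text
t: 2.35
tool_pos: [0.4682, -0.0296, 0.0879]
tcp_rot: [[0.965, -0.26, -0.007], [-0.26, -0.966, 0.001], [-0.007, 0.001, -1.0]]
wrist_force: [-0.6, 0.3, 0.1]
gripper_width: 0.0565
finger_force: 0.0
```

play_rows --pt "0 0 0 0 0 0" --pt "0 0 0 0 0 0" --pt "0 0 0 0 0 0" --pt "0 0 0 0 0 0" --pt "0 0 0 0 0 0" --pt "0 0 0 0 0 0" --gripper -1 --force 25

```text
t: 2.95
tool_pos: [0.4714, -0.0282, 0.0917]
tcp_rot: [[0.966, -0.26, 0.001], [-0.26, -0.966, -0.0], [0.001, -0.0, -1.0]]
wrist_force: [-0.7, 1.2, 2.7]
gripper_width: 0.0187
finger_force: 25.0
```

Run:
```python
from h import *
o=arm.get_obs();print(o["t"],o["tool_pos"].round(4),o["gripper_width"],o["finger_force"],o["wrist_force"])
f=grab_frame("wrist");save(f,"pics/w2.png")
t=grab_frame("top");save(t,"pics/t2.png");c=get_calibration("wrist");np.save("cw2.npy",c["cam_to_world"]);print(c["intrinsics"],c["k1"])
```

```text
2.95 [ 0.4714 -0.0282  0.0917] 0.01866635386141892 25.000957022421062 [-0.6538752   1.17210988  2.71309745]
[[316.00126363   0.         274.8976076 ]
 [  0.         316.00126363 208.9268732 ]
 [  0.           0.           1.        ]] -0.05172606998036326
```

View pics/w2.png

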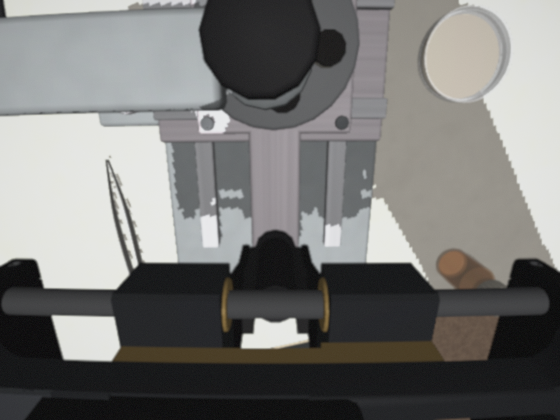

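Post gripped. In the wrist picture the button is centred near (262,37) with a radius of about 60 px. I'll use that as a third fix on the pin axis, and refine the puck from the w1 picture.

Run:
```python
from h import *
c=get_calibration("wrist");c["cam_to_world"]=np.load("cw2.npy")
# button: fit circle model at z=.158 to left/right/bottom edges
print("btn w2",atz(c,(262,37),.158).round(4),"edges",atz(c,(201,37),.158).round(4),atz(c,(322,37),.158).round(4),atz(c,(262,98),.158).round(4))
t=get_calibration("top");s=get_calibration("scene")
ex=np.array([.9665,-.2565]);ey=np.array([.2565,.9665])
c1=get_calibration("wrist");c1["cam_to_world"]=np.array([[-0.26,-0.922,-0.287,0.548],[-0.966,0.248,0.077,-0.122],[0,0.297,-0.955,0.384],[0,0,0,1.]])
print("w1 btn",atz(c1,(172,109),.158).round(4))
for p in [(177,70),(203,121)]: print("w1 proud",atz(c1,p,.0925).round(4))
for p in [(210,67),(227,98)]: print("w1 seated",atz(c1,p,.082).round(4))
from scipy.optimize import least_squares
pr=np.array([[.6034,-.0473],[.5555,-.0565]]);se=np.array([[.6004,-.0757],[.5722,-.0819]])
def f(q):
    a=q[2]+np.arange(5)*2*np.pi/5;P=q[:2]+.025*np.c_[np.cos(a),np.sin(a)]
    return (np.r_[pr,se]-P[[0,2,4,3]]).ravel()
best=min((least_squares(f,[.582,-.058,a]) for a in np.arange(0,6.3,.5)),key=lambda r:r.cost)
q=best.x;a=q[2]+np.arange(5)*2*np.pi/5;P=q[:2]+.025*np.c_[np.cos(a),np.sin(a)]
print("fit",q.round(4),(best.fun*1e3).round(1));print(P.round(4))
```

```text
btn w2 [ 0.5671 -0.0519  0.158 ] edges [ 0.5708 -0.039   0.158 ] [ 0.5637 -0.0647  0.158 ] [ 0.5548 -0.0484  0.158 ]
w1 btn [ 0.5681 -0.054   0.158 ]
w1 proud [ 0.6033 -0.0496  0.0925]
w1 proud [ 0.5567 -0.0578  0.0925]
w1 seated [ 0.5997 -0.0763  0.082 ]
w1 seated [ 0.5705 -0.083   0.082 ]
fit [ 0.5815 -0.0592  6.8115] [ 0.3 -0.7 -1.2  0.2  0.2  0.2  0.7  0.2]
[[ 0.6031 -0.0466]
 [ 0.5762 -0.0348]
 [ 0.5567 -0.0567]
 [ 0.5715 -0.0821]
 [ 0.6002 -0.0759]]
```

Pin is at (0.568,-0.053). The near proud stopper at (0.5565,-0.0567) goes first, shifting stage +x by 10.2 mm and +y by 6.5 mm.

play_rows --pt "0.02 -0.012 0 0 0 0" --pt "0.04 -0.025 0 0 0 0" --pt "0.055 -0.036 0 0 0 0" --pt "0.068 -0.043 0 0 0 0" --pt "0.068 -0.043 0 0 0 0" --pt "0.068 -0.043 0 0 0 0" --pt "0.068 -0.043 0 0 0 0"

```text
t: 3.75
tool_pos: [0.483, -0.025, 0.0916]
tcp_rot: [[0.965, -0.26, 0.001], [-0.26, -0.965, -0.0], [0.001, 0.0, -1.0]]
wrist_force: [-1.2, -1.6, 4.1]
gripper_width: 0.0188
finger_force: 25.0
```

play_rows --pt "0 0 0 0 0 0" --pt "0 0 0 0 0 0" --pt "0 0 0 0 0 0" --pt "0 0 -0.4 0 0 0" --pt "0 0 -0.7 0 0 0" --pt "0 0 -1 0 0 0" --pt "-0.2 0 -1 0 0 0" --pt "-0.2 0 -1 0 0 0" --gripper 0

```text
t: 4.55
tool_pos: [0.4524, -0.0158, 0.2426]
tcp_rot: [[0.966, -0.259, 0.002], [-0.259, -0.966, -0.001], [0.002, 0.001, -1.0]]
wrist_force: [-0.8, 0.0, -1.5]
gripper_width: 0.0435
finger_force: 0.0
```

Run:
```python
from h import *
o=arm.get_obs();c=get_calibration("wrist");w=grab_frame("wrist");t=grab_frame("top");s=grab_frame("scene")
np.save("cw3.npy",c["cam_to_world"]);print(o["t"],o["tool_pos"].round(4))
b=get_calibration("scene");P=proj(c,[.568,-.053,.1])[0];Q=proj(b,[.568,-.053,.1])[0];print(P,Q)
P=(P-[60,50]).astype(int).clip(0);Q=(Q-[20,20]).astype(int);print(P,Q)
save(np.hstack([cv2.resize(w[P[1]:P[1]+100,P[0]:P[0]+130],(520,400),interpolation=cv2.INTER_CUBIC),cv2.resize(s[Q[1]:Q[1]+57,Q[0]:Q[0]+40],(280,400),interpolation=cv2.INTER_CUBIC)]),"pics/z3.png")
```

```text
4.55 [ 0.4524 -0.0158  0.2426]
[280.87921411  64.19381791] [300.60999643 233.01256709]
[220  14] [280 213]
```

View pics/z3.png

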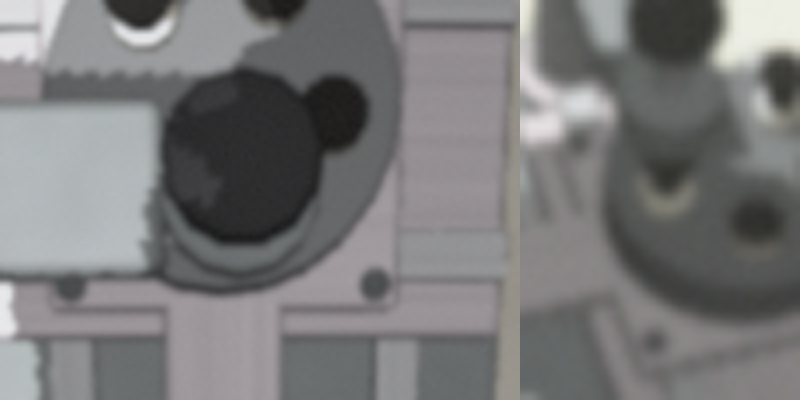

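Left is the wrist view: seated stopper at (336,112), puck rim visible around the button. Right is the scene view: the stopper tucked under the guide at (666,175), with its vial rim showing to (666,213). I'll check these against the prediction.

Run:
```python
from h import *
c=get_calibration("wrist");c["cam_to_world"]=np.load("cw3.npy");b=get_calibration("scene")
W=lambda u,v:(220+(u+.5)/4-.5,14+(v+.5)/4-.5);C=lambda u,v:(280+(u-520+.5)/7-.5,213+(v+.5)/7.0175-.5)
print("seated w",atz(c,W(336,112),.082).round(4),"s",atz(b,C(757,220),.082).round(4),"expected",.5715+.0116,-.0821+.0032)
print("btn w",atz(c,W(243,157),.158).round(4),"s",atz(b,C(676,22),.158).round(4))
print("other proud s",atz(b,C(784,82),.0925).round(4),"expected",.6031+.0116,-.0466+.0032)
p=proj(b,[[.568,-.053,.0925]]+[[.568+.008*np.cos(a),-.053+.008*np.sin(a),.0925] for a in np.arange(0,6.3,.4)])
print("head in crop",[((x+.5-280)*7+520,(y+.5-213)*7.0175) for x,y in p[:1]],"bottom",(p[:,1].max()+.5-213)*7.0175,"x",(p[[1,2],0]), (p[:,0].min()-280)*7+520,(p[:,0].max()-280)*7+520)
```

```text
seated w [ 0.5831 -0.0779  0.082 ] s [ 0.5836 -0.0781  0.082 ] expected 0.5831 -0.07890000000000001
btn w [ 0.5676 -0.0514  0.158 ] s [ 0.5654 -0.0559  0.158 ]
other proud s [ 0.6134 -0.0464  0.0925] expected 0.6147 -0.0434
head in crop [(np.float64(666.4315830128921), np.float64(160.04353944113842))] bottom 181.9573245111595 x [303.75845915 302.65744034] 635.5093514662976 690.6282876051071
```

The carrier moved as planned and the stopper is within about 1.5 mm of the pin axis. Moving over the button with the fingers shut.

play_rows --pt "0.4 0.04 0 0 0 0" --pt "0.809 0.04 0 0 0 0" --pt "0.809 0.04 0.1 0 0 0" --pt "0.809 0.04 0.3 0 0 0" --pt "0.809 0.04 0.36 0 0 0" --pt "0.809 0.04 0.36 0 0 0" --pt "0.809 0.04 0.36 0 0 0" --gripper -1

```text
t: 5.4
tool_pos: [0.5694, -0.0541, 0.1879]
tcp_rot: [[0.966, -0.26, 0.0], [-0.26, -0.966, 0.0], [0.0, -0.0, -1.0]]
wrist_force: [-0.1, 0.5, 0.8]
gripper_width: 0.0015
finger_force: 0.0
```

play_rows --pt "0 0 0.03 0 0 0" --pt "0 0 0.06 0 0 0" --pt "0 0 0.08 0 0 0" --pt "0 0 0.1 0 0 0" --pt "0 0 0.1 0 0 0" --pt "0 0 0.1 0 0 0"

```text
t: 6.0
tool_pos: [0.5694, -0.0543, 0.1725]
tcp_rot: [[0.966, -0.26, 0.0], [-0.26, -0.966, -0.0], [0.0, -0.0, -1.0]]
wrist_force: [-0.2, -0.7, 1.8]
gripper_width: 0.0006
finger_force: 1.1
```

play_rows --pt "0 0 0.02 0 0 0" --pt "0 0 0.04 0 0 0" --pt "0 0 0.05 0 0 0" --pt "0 0 0.06 0 0 0" --pt "0 0 0.07 0 0 0" --pt "0 0 0.07 0 0 0"

```text
t: 6.6
tool_pos: [0.5695, -0.0543, 0.1624]
tcp_rot: [[0.966, -0.26, 0.001], [-0.26, -0.966, -0.0], [0.001, 0.0, -1.0]]
wrist_force: [-2.2, 0.0, 7.3]
gripper_width: 0.0003
finger_force: 3.8
```

play_rows --pt "0 0 0.015 0 0 0" --pt "0 0 0.03 0 0 0" --pt "0 0 0.04 0 0 0" --pt "0 0 0.04 0 0 0" --pt "0 0 0.04 0 0 0"

```text
t: 7.1
tool_pos: [0.5697, -0.0543, 0.1581]
tcp_rot: [[0.966, -0.26, 0.001], [-0.26, -0.966, -0.001], [0.002, 0.001, -1.0]]
wrist_force: [-8.4, -0.9, 22.0]
gripper_width: 0.0002
finger_force: 11.4
```

The force jumped to 22 N at 19 mm depth, so the stopper is home. Retract and go back to the post.

play_rows --pt "0 0 -0.3 0 0 0" --pt "0 0 -0.6 0 0 0" --pt "-0.3 -0.038 -0.6 0 0 0" --pt "-0.609 -0.038 -0.6 0 0 0" --pt "-0.609 -0.038 -0.4 0 0 0" --pt "-0.609 -0.038 -0.1 0 0 0" --pt "-0.609 -0.038 0 0 0 0" --pt "-0.609 -0.038 0 0 0 0" --gripper 0.3

```text
t: 7.9
tool_pos: [0.4806, -0.0249, 0.1533]
tcp_rot: [[0.966, -0.26, -0.005], [-0.26, -0.966, 0.001], [-0.005, 0.001, -1.0]]
wrist_force: [0.7, -0.6, 1.3]
gripper_width: 0.0534
finger_force: 0.0
```

Run:
```python
from h import *
o=arm.get_obs();print(o["t"],o["tool_pos"].round(4),o["gripper_width"],to([.483,-.025,.0916],-.26))
```

```text
7.9 [ 0.4806 -0.0249  0.1533] 0.05344283997952853 [0.018, -0.004, 0.411, np.float64(-0.003)]
```

play_rows --pt "0.01 -0.004 0.2 0 0 0" --pt "0.01 -0.004 0.41 0 0 0" --pt "0.01 -0.004 0.41 0 0 0" --pt "0.01 -0.004 0.41 0 0 0"

```text
t: 8.3
tool_pos: [0.4846, -0.0246, 0.0954]
tcp_rot: [[0.966, -0.26, 0.0], [-0.26, -0.966, 0.001], [-0.0, -0.001, -1.0]]
wrist_force: [0.0, 0.7, 0.4]
gripper_width: 0.0565
finger_force: 0.0
```

play_rows --pt "0 0 0 0 0 0" --pt "0 0 0 0 0 0" --pt "0 0 0 0 0 0" --pt "0 0 0 0 0 0" --pt "0 0 0 0 0 0" --pt "0 0 0 0 0 0" --gripper -1 --force 25

```text
t: 8.9
tool_pos: [0.4842, -0.0249, 0.0944]
tcp_rot: [[0.966, -0.26, 0.0], [-0.26, -0.966, -0.0], [0.0, 0.0, -1.0]]
wrist_force: [-0.6, 0.3, 2.2]
gripper_width: 0.0188
finger_force: 25.0
```

play_rows --pt "-0.04 0.02 0 0 0 0" --pt "-0.1 0.045 0 0 0 0" --pt "-0.16 0.07 0 0 0 0" --pt "-0.22 0.1 0 0 0 0" --pt "-0.27 0.12 0 0 0 0" --pt "-0.285 0.129 0 0 0 0" --pt "-0.285 0.129 0 0 0 0" --pt "-0.285 0.129 0 0 0 0" --pt "-0.285 0.129 0 0 0 0"

```text
t: 9.8
tool_pos: [0.4374, -0.0328, 0.0943]
tcp_rot: [[0.965, -0.261, -0.001], [-0.261, -0.965, -0.001], [-0.001, 0.001, -1.0]]
wrist_force: [-3.2, -0.9, 5.7]
gripper_width: 0.0186
finger_force: 25.0
```

play_rows --pt "0 0 0 0 0 0" --pt "0 0 0 0 0 0" --pt "0 0 0 0 0 0" --pt "0 0 -0.4 0 0 0" --pt "0 0 -0.7 0 0 0" --pt "0 0 -1 0 0 0" --pt "0 0 -1 0 0 0" --gripper 0

```text
t: 10.5
tool_pos: [0.4409, -0.0323, 0.2506]
tcp_rot: [[0.966, -0.26, 0.01], [-0.26, -0.966, -0.002], [0.01, -0.0, -1.0]]
wrist_force: [0.5, -0.3, -1.2]
gripper_width: 0.0432
finger_force: 0.0
```

Run:
```python
from h import *
o=arm.get_obs();c=get_calibration("wrist");w=grab_frame("wrist");t=grab_frame("top");s=grab_frame("scene")
np.save("cw4.npy",c["cam_to_world"]);print(o["t"],o["tool_pos"].round(4))
b=get_calibration("scene");P=proj(c,[.568,-.053,.1])[0];Q=proj(b,[.568,-.053,.1])[0]
P=(P-[60,50]).astype(int).clip(0);Q=(Q-[20,20]).astype(int);print(P,Q)
save(np.hstack([cv2.resize(w[P[1]:P[1]+100,P[0]:P[0]+130],(520,400),interpolation=cv2.INTER_CUBIC),cv2.resize(s[Q[1]:Q[1]+57,Q[0]:Q[0]+40],(280,400),interpolation=cv2.INTER_CUBIC)]),"pics/z4.png")
```

```text
10.5 [ 0.4409 -0.0323  0.2506]
[198   8] [280 213]
```

View pics/z4.png

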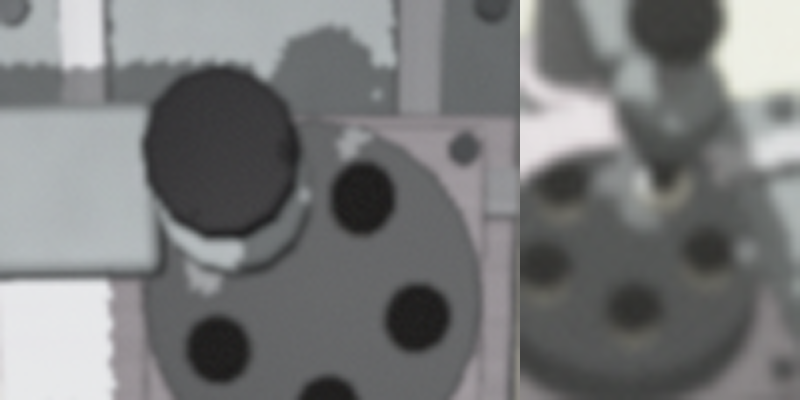

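Left is the wrist view: home heads at (363,199), (417,318) and (218,348). Right is the scene view: home heads at (562,185), (548,263), (635,307) and (707,250), with the proud one under the guide at (664,178). I'll fit the pentagon to get the hidden proud stopper.

Run:
```python
from h import *
from scipy.optimize import least_squares
c=get_calibration("wrist");c["cam_to_world"]=np.load("cw4.npy");b=get_calibration("scene")
W=lambda u,v:(198+(u+.5)/4-.5,8+(v+.5)/4-.5);C=lambda u,v:(280+(u-520+.5)/7-.5,213+(v+.5)/7.0175-.5)
def fit(M,idx,n):
    def f(q,full=False):
        a=q[2]+np.arange(5)*2*np.pi/5;P=q[:2]+.025*np.c_[np.cos(a),np.sin(a)]
        return P if full else (M-P[idx]).ravel()
    r=least_squares(f,[.535,-.066,.53]);print(n,f(r.x,1)[0].round(4),r.x.round(4),(r.fun*1e3).round(1))
fit(np.array([atz(c,W(*p),.082)[:2] for p in [(363,199),(417,318),(218,348)]]),[4,3,1],"wrist")
fit(np.array([atz(b,C(*p),.082)[:2] for p in [(562,185),(548,263),(635,307),(707,250)]]),[1,2,3,4],"scene")
print("btn w",atz(c,W(221,151),.158).round(4),"s",atz(b,C(676,20),.158).round(4))
```

```text
wrist [ 0.569  -0.0503] [ 0.5471 -0.0624  0.5065] [-0.4  0.2  0.2  0.2  0.1 -0.4]
scene [ 0.5692 -0.0507] [ 0.5475 -0.0632  0.5241] [-0.5 -0.3  1.3 -0.1 -0.1  0.1 -0.7  0.2]
btn w [ 0.5677 -0.0516  0.158 ] s [ 0.5658 -0.0553  0.158 ]
```

The wrist view puts the stopper 1.8 mm off the pin. The scene view agrees once allowance is made for the visible side of the button. I'll take out that ~2 mm with a short regrip.

play_rows --pt "-0.02 0.005 0.4 0 0 0" --pt "-0.02 0.005 0.7 0 0 0" --pt "-0.02 0.005 1 0 0 0" --pt "-0.02 0.005 1 0 0 0" --pt "-0.02 0.005 1 0 0 0" --gripper 0

```text
t: 11.15
tool_pos: [0.4338, -0.0318, 0.0939]
tcp_rot: [[0.966, -0.259, -0.003], [-0.259, -0.966, 0.001], [-0.004, -0.0, -1.0]]
wrist_force: [0.9, 0.5, 1.4]
gripper_width: 0.0439
finger_force: 0.0
```

play_rows --pt "0 0 0 0 0 0" --pt "0 0 0 0 0 0" --pt "0 0 0 0 0 0" --pt "0 0 0 0 0 0" --pt "0 0 0 0 0 0" --pt "0 0 0 0 0 0" --gripper -1

```text
t: 11.75
tool_pos: [0.4354, -0.0324, 0.0952]
tcp_rot: [[0.966, -0.26, 0.001], [-0.26, -0.966, -0.0], [0.001, 0.0, -1.0]]
wrist_force: [-0.7, -0.0, 7.5]
gripper_width: 0.0183
finger_force: 25.0
```

Run:
```python
from h import *
o=arm.get_obs();print(o["t"],o["tool_pos"].round(4),o["gripper_width"],o["wrist_force"],to([.4361,-.0345,o["tool_pos"][2]]))
```

```text
11.75 [ 0.4354 -0.0324  0.0952] 0.01833707594286978 [-0.66547748 -0.0123496   7.45912908] [0.008, 0.012, 0.0]
```

play_rows --pt "-0.006 0.012 0 0 0 0" --pt "-0.006 0.012 0 0 0 0" --pt "-0.006 0.012 0 0 0 0" --pt "-0.006 0.012 0 0 0 0"

```text
t: 12.15
tool_pos: [0.4346, -0.0337, 0.0951]
tcp_rot: [[0.966, -0.26, 0.002], [-0.26, -0.966, -0.0], [0.002, -0.001, -1.0]]
wrist_force: [2.0, 1.1, 7.0]
gripper_width: 0.0188
finger_force: 25.0
```

play_rows --pt "0 0 0 0 0 0" --pt "0 0 0 0 0 0" --pt "0 0 0 0 0 0" --pt "0 0 -0.4 0 0 0" --pt "0 0 -0.7 0 0 0" --pt "0 0 -1 0 0 0" --pt "0 0 -1 0 0 0" --pt "0 0 -1 0 0 0" --gripper 0

```text
t: 12.95
tool_pos: [0.4337, -0.034, 0.245]
tcp_rot: [[0.965, -0.261, 0.002], [-0.261, -0.965, -0.001], [0.002, 0.0, -1.0]]
wrist_force: [-1.0, -0.2, -1.4]
gripper_width: 0.0433
finger_force: 0.0
```

Run:
```python
from h import *
o=arm.get_obs();c=get_calibration("wrist");w=grab_frame("wrist")
np.save("cw5.npy",c["cam_to_world"]);print(o["t"],o["tool_pos"].round(4),to([.568,-.0525,.188],-.26))
P=proj(c,[.568,-.053,.1])[0]
P=(P-[60,50]).astype(int).clip(0);print(P)
save(cv2.resize(w[P[1]:P[1]+115,P[0]:P[0]+130],(650,575),interpolation=cv2.INTER_CUBIC),"pics/z5.png")
```

```text
12.95 [ 0.4337 -0.034   0.245 ] [0.902, -0.115, 0.37, np.float64(-0.003)]
[193   0]
```

View pics/z5.png

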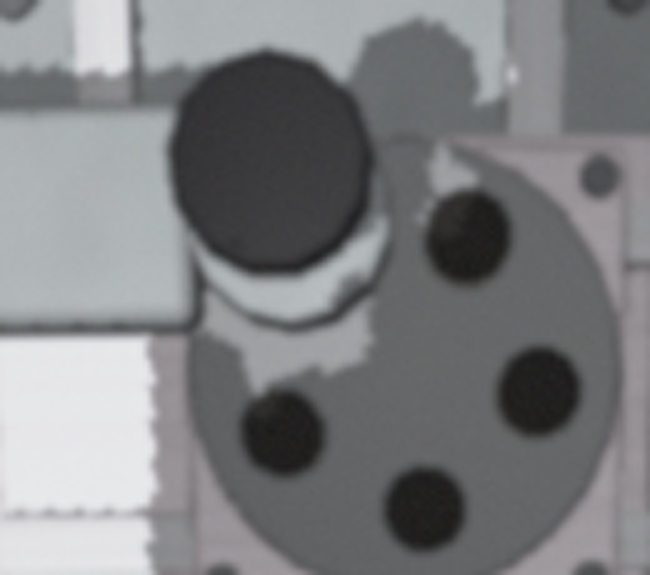

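The four home heads are at (468,236), (539,391), (425,509) and (283,432), and the button is at (271,161).

Run:
```python
from h import *
from scipy.optimize import least_squares
c=get_calibration("wrist");c["cam_to_world"]=np.load("cw5.npy")
W=lambda u,v:(193+(u+.5)/5-.5,(v+.5)/5-.5)
M=np.array([atz(c,W(*p),.082)[:2] for p in [(468,236),(539,391),(425,509),(283,432)]])
def f(q,full=False):
    a=q[2]+np.arange(5)*2*np.pi/5;P=q[:2]+.025*np.c_[np.cos(a),np.sin(a)]
    return P if full else (M-P[[4,3,2,1]]).ravel()
r=least_squares(f,[.535,-.066,.53]);print(f(r.x,1)[0].round(4),(r.fun*1e3).round(1),"btn",atz(c,W(271,158),.158).round(4))
```

```text
[ 0.5681 -0.0515] [-0.3  0.2  0.1  0.2  0.1 -0.1  0.1 -0.3] btn [ 0.5679 -0.0519  0.158 ]
```

Aligned to within 0.5 mm. Now pressing.

play_rows --pt "0.45 -0.115 0 0 0 0" --pt "0.902 -0.115 0 0 0 0" --pt "0.902 -0.115 0.1 0 0 0" --pt "0.902 -0.115 0.3 0 0 0" --pt "0.902 -0.115 0.37 0 0 0" --pt "0.902 -0.115 0.37 0 0 0" --pt "0.902 -0.115 0.37 0 0 0" --gripper -1

```text
t: 13.7
tool_pos: [0.568, -0.0521, 0.1892]
tcp_rot: [[0.966, -0.26, -0.0], [-0.26, -0.966, -0.0], [-0.0, 0.0, -1.0]]
wrist_force: [0.6, 0.3, -0.1]
gripper_width: 0.0017
finger_force: 0.0
```

play_rows --pt "0 0 0.03 0 0 0" --pt "0 0 0.06 0 0 0" --pt "0 0 0.08 0 0 0" --pt "0 0 0.1 0 0 0" --pt "0 0 0.12 0 0 0" --pt "0 0 0.14 0 0 0" --pt "0 0 0.16 0 0 0" --pt "0 0 0.18 0 0 0" --pt "0 0 0.19 0 0 0" --pt "0 0 0.19 0 0 0"

```text
t: 14.7
tool_pos: [0.5687, -0.0524, 0.1608]
tcp_rot: [[0.966, -0.26, 0.0], [-0.26, -0.966, -0.0], [0.0, 0.0, -1.0]]
wrist_force: [-3.5, 0.9, 7.4]
gripper_width: 0.0003
finger_force: 3.6
```

play_rows --pt "0 0 0.01 0 0 0" --pt "0 0 0.02 0 0 0" --pt "0 0 0.025 0 0 0" --pt "0 0 0.025 0 0 0" --pt "0 0 0.025 0 0 0"

```text
t: 15.2
tool_pos: [0.5688, -0.0524, 0.1584]
tcp_rot: [[0.966, -0.26, 0.001], [-0.26, -0.966, -0.001], [0.001, 0.001, -1.0]]
wrist_force: [-7.2, -0.8, 19.3]
gripper_width: 0.0006
finger_force: 9.3
```

play_rows --pt "0 0 0.008 0 0 0" --pt "0 0 0.012 0 0 0" --pt "0 0 0.012 0 0 0"

```text
t: 15.5
tool_pos: [0.569, -0.0524, 0.1578]
tcp_rot: [[0.965, -0.26, 0.001], [-0.26, -0.965, -0.002], [0.002, 0.001, -1.0]]
wrist_force: [-12.3, -0.7, 28.7]
gripper_width: 0.0005
finger_force: 14.6
```

play_rows --pt "0 0 -0.2 0 0 0" --pt "0 0 -0.5 0 0 0" --pt "0 0 -0.7 0 0 0" --pt "-0.5 0 -0.7 0 0 0" --pt "-0.9 0 -0.7 0 0 0" --pt "-0.9 0 -0.7 0 0 0" --pt "-0.9 0 -0.7 0 0 0"

```text
t: 16.2
tool_pos: [0.4351, -0.0162, 0.2599]
tcp_rot: [[0.966, -0.259, -0.0], [-0.259, -0.966, -0.003], [0.001, 0.003, -1.0]]
wrist_force: [-0.1, 0.8, 0.1]
gripper_width: 0.0006
finger_force: 0.0
```

Run:
```python
from h import *
print(arm.get_obs()["wrist_force"])
s=grab_frame("scene");w=grab_frame("wrist")
a=cv2.resize(s[190:280,230:350],(480,360),interpolation=cv2.INTER_CUBIC)
save(np.hstack([a,cv2.resize(w[0:200,140:318],(320,360))]),"pics/z6.png")
```

```text
[-0.11925626  0.83424587  0.14921551]
```

View pics/z6.png

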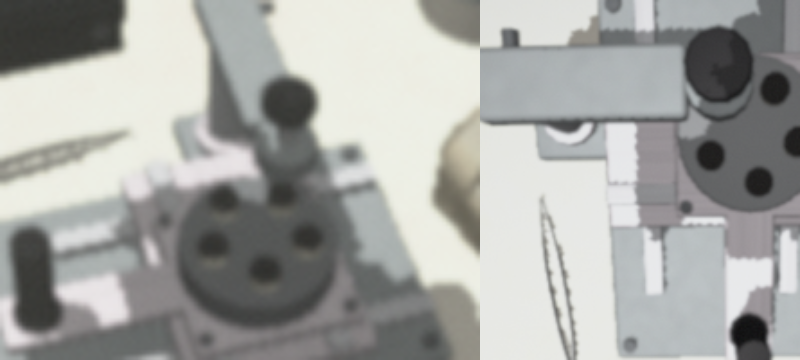

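All five heads are level: (223,197), (282,192), (213,245), (307,237) and (264,268). The plunger is back up at (289,100) and the arm is clear.

```bash
python3 -c "
from workcell import arm
print(arm.sign_off())"
```

```text
the job is handed in; nothing more can be done
None
```

I pressed both proud stoppers home, and the final picture shows all five heads level, the plunger back up and the arm clear; I handed the job in at about 16 s, but the sign-off returned no verdict.

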